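# Clamp a whetstone in its holder with the star wheel

### The arm

A 7-joint arm with a two-finger parallel gripper is mounted at the origin on the work surface; the furniture and walls round the work are solid. World frame = base frame: x ahead of the robot, y to its left, z up, the work surface at z = 0. Lengths are in m, angles in rad, forces in N, time in s.
With the tool pointing down it reaches from about 0.35 to 0.775 m from the base axis. Payload 3.1 kg.
Tool frame: the origin (TCP) lies midway between the tips of the shut fingers; the grasp point (between the pads) lies 19 mm behind it; x points along the fingers, y is the direction in which the jaws open and shut, and the axes are right-handed (so a half turn about x gives the same grasp; the last joint's range is limited). The gripper opens to 85 mm and grips with 20 to 120 N. Pads are 22 mm wide; open, the fingers measure 114 mm over their backs; the gripper's body (76 mm by 85 mm) begins 54 mm behind the grasp point. The pads swing forward as they close: fully open they stand 13 mm farther back than shut.
Start: joints at [-1.202, 0.311, 0.014, 1.512, -0.004, 1.319, -0.027], TCP at [0.22, 0.504, 0.231] pointing down, gripper open.
Joint ranges: [-2.7, 2.7], [-0.3, 1.91], [-1.27, 1.3], [0.12, 2.57], [-1.44, 4.58], [0.2, 2.03], [-3.05, 3.05]. Speed limits (rad/s): [2.79, 2.79, 3.14, 3.14, 3.14, 3.14, 3.14].

### API

Orientations are given as a unit quaternion [x, y, z, w].
In Python, from cell import * gives the robot as it stands. Calls block until the motion is done:
- goto(position, orientation): joint-space move of the TCP to a pose.
- line_to(position, attitude=None, rate=0.15): straight line of the TCP; attitude=None keeps the orientation; rate is the mean speed in m/s.
- goto_joints(angles): joint-space move.
- let_go() and grasp(squeeze=None): open the fingers fully, or close them until they stop; squeeze is the grip in N (None keeps the last).
- hold(seconds).
- inverse_kinematics(position, orientation): joint angles nearest the present ones, or None.
- camera(name): name is "side" or "top" or "wrist"; returns a dict with "frame" (480x640x3 uint8, red, green, blue), "fx", "fy", "cx", "cy" (pixels), "cam_to_world" (4x4, takes a point from camera to world coordinates); the wrist camera has in their place "T_tool_cam" (4x4, takes a point from camera to tool coordinates, whose origin is the TCP and whose axes are the tool frame's). Camera axes: x right, y down, z forward; pixel columns grow to the right and rows downward; lengths in m; the calibration is good to about 2 mm. A picture is of the moment at which its call begins: read the wrist's pose just before it. There is no depth.
A pose or a line that the arm cannot do raises MotionError and nothing moves.
- finish_job(): hands the job in, once; it reports no verdict.
Readings, each from a call of its own:
- get_time(): time.
- get_qpos(): joint angles.
- get_joint_velocities(): joint speeds.
- get_tau(): joint torques, N m.
- get_tcp_pos(): TCP position.
- get_tcp_rot(): TCP orientation.
- get_ft_force(): force on the tool from outside, world axes, zero at the start.
- get_moment(): the same for the moment, N m.
- get_width(): opening from 0.0 (shut) to 1.0 (fully open).
Only numpy, scipy, OpenCV 4.12 (cv2) and the standard library are available. Lean on these libraries where they do the work, as an engineer would, in place of code of your own. Each camera call takes 0.05 s, during which the arm holds its last target.

### The job

Lay the whetstone flat and lengthways on the rubber bed of its holder, centred across it, and let go of it. Then turn the star wheel clockwise by pushing one spoke after another with the side of the gripper, until the stone is held against the end stop and the springs behind the pad are about half compressed (a push of about 12 N on the ball at the end of a spoke; it runs free at 7 N), without overtightening. Move the jaw only with the wheel, leave the glass, the sanding block and the offcut where they are, and finish clear of everything.

Things in the scene. Friction and masses are not known exactly. Their poses are not given: they have to be found in the camera images.
- stone_center (a point): centre of the whetstone, a two-layer block (tan over dark grey) 50 x 150 x 22 mm (x, y, z; its long axis is its y), about 0.33 kg (may be 0.25 to 0.45), lying flat with its z up on the table, the centre 11 mm above the underside
- stone: the same whetstone; origin at the centre of its underside
- holder: whetstone holder fixed to the table: grey base plate 78 x 375 x 12 mm, long side along y. Origin on the table under the middle of the rubber bed; z up; +y to the end stop, -y to the jaw and star wheel
- bed_center (a point): middle of the black rubber bed, on its surface 14 mm above the table (axes as the holder's). The bed is 60 mm (x) by 170 mm (y), open on both long sides; the stone lies on it lengthways, either way round
- stop_slots (a point): middle of the slots of the aluminium end stop (62 mm wide, top 38 mm above the table), 87 mm to +y of the bed's middle, at bed height. The stop is screwed down somewhere along the slots: its face stands 80 to 94 mm from the bed's middle; where is not measured
- jaw: sliding jaw, 58 mm wide, 44 mm high, driven by the wheel towards the holder's +y, 12 mm per rad. Its frame is the holder's shifted along y by 0.012 x wheel (m). Before it, facing the bed, is a sprung rubber-faced pad 54 mm wide, 17 to 36 mm above the table; with relaxed springs its face is 100 mm to -y of this origin
- pad_springs (a point): between the two coil springs behind the pad, on the jaw (118 mm to -y of the jaw's origin, 27 mm high; moves with the jaw). The springs yield 1 mm per 5 N and bottom out at 9 mm (45 N). Aim at 24 N of clamping force, springs half compressed; 10 to 38 N will do, over 48 N damages the stone
- wheel_axis (a point): on the upright axis of the star wheel at mid-height of its spokes, 72 mm above the table, 200 mm from the bed's middle to -y (axes as the holder's; does not turn). Black hub 44 mm across, 59 to 86 mm high. The gear housing below is 64 mm wide, 50 mm high, ends 25 mm beyond the axis; from there outwards, away from the bed, there is room below the spokes
- wheel (a joint): wheel angle in rad, growing clockwise from above (closes the jaw), 0 to 5; stays where left. Five level steel spokes, 72 degrees apart, 10 mm thick, each ending in a black ball 22 mm across centred 68 mm from the axis; at 0 one points to the holder's -y. Turning takes 0.5 N m (7.4 N on a ball) plus 0.012 N m per N of clamping force: 0.79 N m (11.6 N) at 24 N. Turning back loosens
- glass_center (a point): centre of a tea glass, 63 mm across and 88 mm tall, standing upright: a bystander
- sanding_block_center (a point): centre of a dark sanding block 52 x 105 x 29 mm: a bystander
- offcut_center (a point): centre of a dark red wood offcut 28 x 90 x 12 mm: a bystander
There are look-alikes about, which are no part of the job. Leave any yellow look-alike of the stone alone.

How it is judged:
On the way, in this order (a step that is already met when the one before it is completed fails the run):
1. the stone lies flat on the bed, lengthways and centred across it, and is let go (x of stone_center in the frame of holder between -0.01 and 0.01 m and z of stone_center in the frame of holder between 0.021 and 0.029 m and y of stone_center in the frame of holder between -0.03 and 0.04 m and angle between the y axis of stone and the y axis of holder, either way round below 0.1 rad and angle between stone's own z axis and vertical below 0.06 rad and contact force between the fingers and stone below 0.1 N and linear speed of stone below 0.01 m/s), for 0.2 s.
2. the jaw grips the stone against the end stop (more than 10 N) (x of stone_center in the frame of holder between -0.01 and 0.01 m and z of stone_center in the frame of holder between 0.021 and 0.029 m and y of stone_center in the frame of holder between -0.03 and 0.04 m and angle between the y axis of stone and the y axis of holder, either way round below 0.1 rad and angle between stone's own z axis and vertical below 0.06 rad and contact force between jaw and stone above 10 N), for 0.2 s.
At the end, for the whole second after the job is handed in: The stone lies flat and lengthways on the bed, within 10 mm and 0.1 rad of its middle line and 30 mm of its middle along it (40 mm towards the stop), clamped with 10 to 38 N; stone and wheel at rest; glass, sanding block and offcut within 30 mm of their places (all of step 2 and contact force between jaw and stone below 38 N and linear speed of stone below 0.005 m/s and velocity of joint wheel between -0.05 and 0.05 rad/s and distance of each of glass_center, sanding_block_center, offcut_center from where it was at the start of the episode below 0.03 m); the robot touches nothing.
It fails at once if the stone is overtightened: the jaw presses on it with more than 48 N (contact force between jaw and stone above 48 N).
It fails at once if the robot pushes the jaw itself (more than 8 N) (contact force between any of the fingers, the arm and jaw above 8 N).
It fails at once if the tea glass, sanding block or offcut is moved by more than 30 mm (distance of any of glass_center, sanding_block_center, offcut_center from where it was at the start of the episode above 0.03 m).
It fails at once if the tea glass is tipped (angle between glass_center's own z axis and vertical above 0.3 rad).
It also fails if it takes over 67 s, if anything falls off the work surface, if the arm or the gripper's body presses on something with over 40 N, if the wrist force passes 120 N, or if a joint passes its speed limit or range.

## Working session

There is one attempt and no reset: what is moved stays moved. The work goes in short steps, each a Python script; the robot and the scene stay as the last script left them, time stands still between calls to the robot, and variables do not carry over. Pictures are saved under pics/ and viewed, and the job is handed in when it is done.

```bash
ls; mkdir -p pics; python3 - <<'E'
from cell import *
import cv2
for n in ("side","top","wrist"):
    c=camera(n); cv2.imwrite(f"pics/{n}0.png",c["frame"][:,:,::-1])
    print(n,c["fx"],c["fy"],c["cx"],c["cy"]); print(c.get("cam_to_world",c.get("T_tool_cam")))
print(get_time(),get_tcp_pos(),get_tcp_rot(),get_width(),get_ft_force())
E
```

```text
pics
side 456.1282515817148 456.1282515817148 318.54785209957953 238.36978725551214
[[ 0.98245112 -0.09637331  0.15969339  0.28571166]
 [-0.18599908 -0.57016208  0.80019969 -1.02779117]
 [ 0.01393322 -0.81585991 -0.57808172  0.82313667]
 [ 0.          0.          0.          1.        ]]
top 511.30296640814703 511.30296640814703 317.0907509458293 237.65740688604828
[[ 0.02165512 -0.98987511  0.14027946  0.33749482]
 [-0.99961112 -0.01897186  0.02043724 -0.00717408]
 [-0.01756896 -0.14066748 -0.989901    1.23821197]
 [ 0.          0.          0.          1.        ]]
wrist 370.2822257767016 370.2822257767016 323.37182663303133 245.93729774787954
[[-6.25102117e-04 -2.65476788e-01  9.64117049e-01 -1.41769731e-01]
 [ 9.99999632e-01  4.00072841e-04  7.58530244e-04  1.70279788e-03]
 [-5.87089220e-04  9.64117169e-01  2.65476440e-01 -6.79743919e-02]
 [ 0.00000000e+00  0.00000000e+00  0.00000000e+00  1.00000000e+00]]
0.15 [0.21937511 0.50377621 0.23047328] [ 0.14354216  0.69236364 -0.14477919  0.69214682] 1.0028238370872185 [-0.77352345 -0.14546306 -0.13077508]
```

View pics/top0.png

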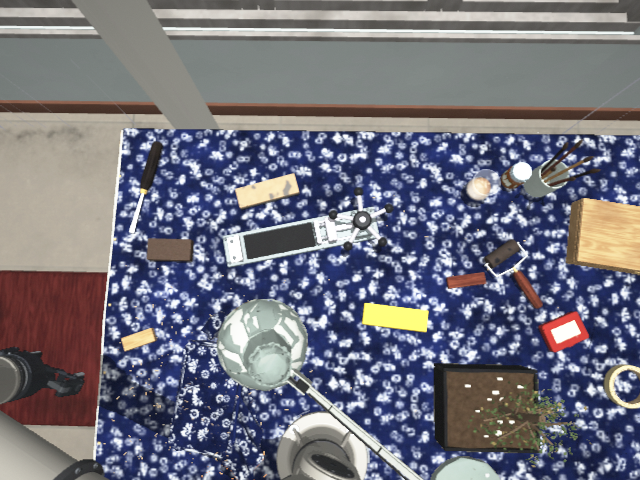

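View pics/side0.png

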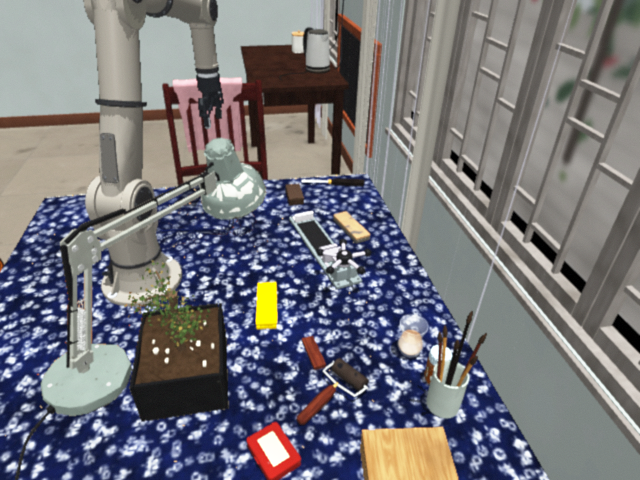

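View pics/wrist0.png

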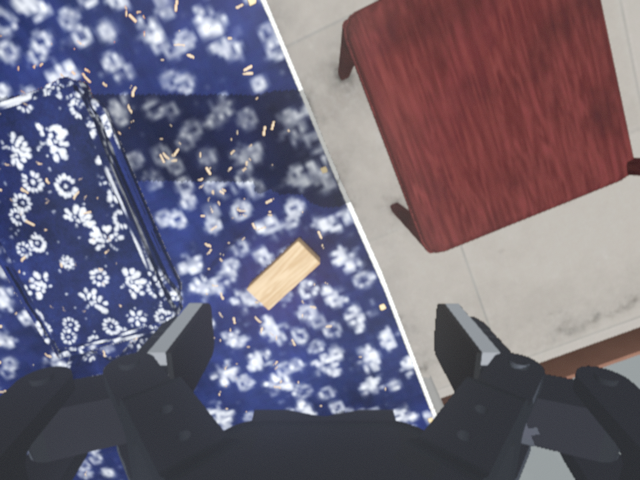

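```bash
python3 - <<'E'
import cv2
im=cv2.imread("pics/top0.png")
cv2.imwrite("pics/topc1.png",cv2.resize(im[140:280,130:410],(800,400),interpolation=cv2.INTER_CUBIC))
cv2.imwrite("pics/topc2.png",cv2.resize(im[150:350,350:600],(750,600),interpolation=cv2.INTER_CUBIC))
im=cv2.imread("pics/side0.png")
cv2.imwrite("pics/sidec1.png",cv2.resize(im[170:300,260:400],(646,600),interpolation=cv2.INTER_CUBIC))
E
```

```text
(no output)
```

View pics/topc1.png

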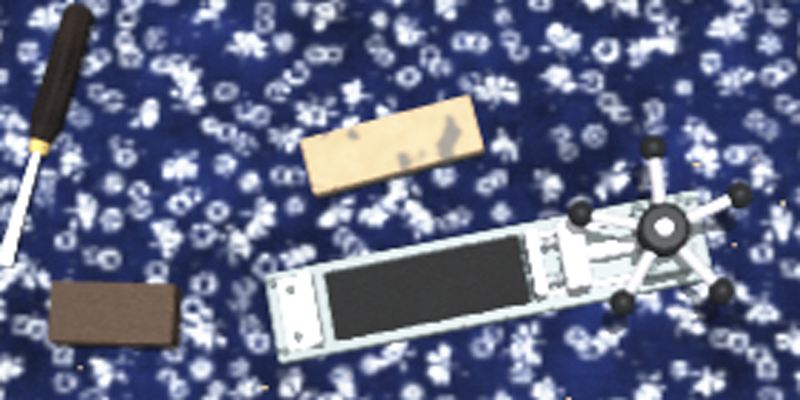

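View pics/topc2.png

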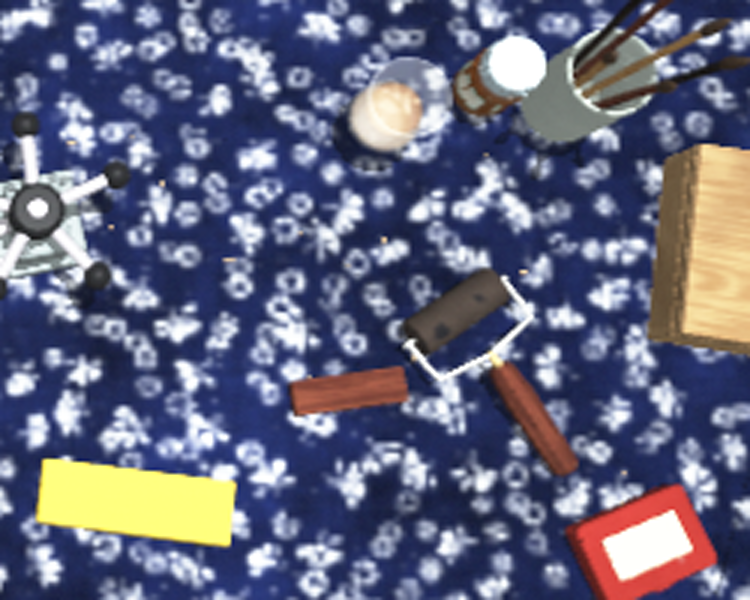

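View pics/sidec1.png

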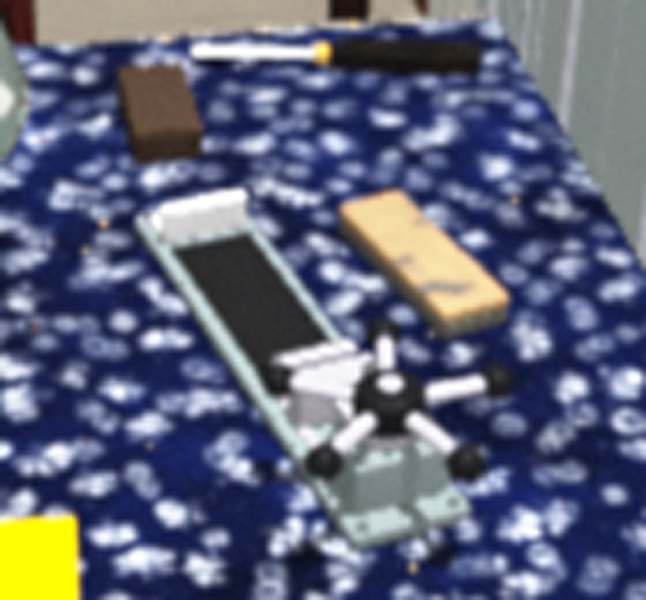

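```bash
cat > h.py <<'E'
import numpy as np, cv2
from cell import *
def ray(c,uv,z):
    uv=np.atleast_2d(np.float64(uv)); M=c["cam_to_world"]
    d=np.c_[(uv[:,0]-c["cx"])/c["fx"],(uv[:,1]-c["cy"])/c["fy"],np.ones(len(uv))]@M[:3,:3].T
    t=(z-M[2,3])/d[:,2]; return M[:3,3]+d*t[:,None]
def proj(c,P):
    M=np.linalg.inv(c["cam_to_world"]); p=np.atleast_2d(P)@M[:3,:3].T+M[:3,3]
    return np.c_[c["fx"]*p[:,0]/p[:,2]+c["cx"],c["fy"]*p[:,1]/p[:,2]+c["cy"]]
def rect(P):
    (cx,cy),(w,h),a=cv2.minAreaRect(np.float32(P[:,:2]*1000))
    if w<h: w,h,a=h,w,a+90
    return np.array([cx,cy])/1000,(w,h),((a+90)%180)-90   # centre, long,short mm, long-axis deg from +x
def biggest(m,near=None):
    cs,_=cv2.findContours(m.astype(np.uint8),cv2.RETR_EXTERNAL,cv2.CHAIN_APPROX_NONE)
    cs=[c for c in cs if cv2.contourArea(c)>15]
    return max(cs,key=cv2.contourArea)[:,0,:]
E
python3 - <<'E'
from h import *
c=camera("top"); im=c["frame"]; hsv=cv2.cvtColor(im,cv2.COLOR_RGB2HSV)
H,S,V=[hsv[...,i].astype(int) for i in range(3)]
def box(m,u0,u1,v0,v1):
    o=np.zeros_like(m); o[v0:v1,u0:u1]=m[v0:v1,u0:u1]; return o
tan=box((H>8)&(H<30)&(S>50)&(V>120),225,310,165,215)
tan=cv2.morphologyEx(tan.astype(np.uint8),cv2.MORPH_CLOSE,np.ones((7,7)))
k=biggest(tan); r=cv2.minAreaRect(k); print("stone px",r, "world",rect(ray(c,k,.022)))
blk=box((V<75)&(S<90),240,322,215,262); blk=cv2.morphologyEx(blk.astype(np.uint8),cv2.MORPH_OPEN,np.ones((3,3)))
k=biggest(blk); print("bed px",cv2.minAreaRect(k),"world",rect(ray(c,k,.014)))
dk=box((V<95)&(S<110),325,400,180,255)
n,l,st,ce=cv2.connectedComponentsWithStats(dk.astype(np.uint8))
for i in range(1,n):
    if st[i,4]>8: print(st[i],ce[i],ray(c,ce[i],.072).round(4))
o=im.copy(); o[tan>0]=(255,0,0); o[blk>0]=(0,255,0); o[dk]=(255,0,255)
cv2.imwrite("pics/mask1.png",cv2.resize(o[140:280,200:410,::-1],(800,533),interpolation=cv2.INTER_NEAREST))
E
```

```text
stone px ((266.70953369140625, 190.41079711914062), (20.355348587036133, 61.710205078125), 75.0685806274414) world (array([0.62394641, 0.14336261]), (150.39991760253906, 50.956539154052734), -73.6655101776123)
bed px ((279.01922607421875, 240.5961456298828), (23.141698837280273, 68.83674621582031), 78.69007110595703) world (array([0.50222321, 0.10984656]), (166.05194091796875, 56.68143844604492), -77.50708293914795)
[354 187   9   9  59] [357.93220339 191.06779661] [[ 0.6143 -0.0759  0.072 ]]
[351 198   4   5  12] [352.91666667 200.41666667] [[ 0.5918 -0.0645  0.072 ]]
[384 204  10   9  62] [388.51612903 207.82258065] [[ 0.5758 -0.1471  0.072 ]]
[328 210  10  10  62] [332.75806452 214.27419355] [[ 0.5582 -0.0182  0.072 ]]
[352 211  20  19 123] [361.06504065 221.35772358] [[ 0.5427 -0.0839  0.072 ]]
[373 237  14  16  77] [380.74025974 243.06493506] [[ 0.493  -0.1295  0.072 ]]
[343 242   9   9  61] [347.24590164 246.08196721] [[ 0.4846 -0.0528  0.072 ]]
```

View pics/mask1.png

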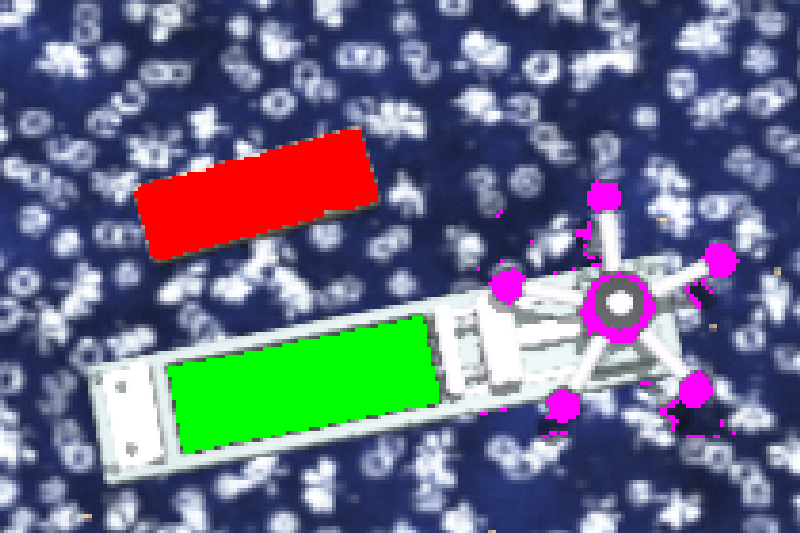

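```bash
python3 - <<'E'
from h import *
t=camera("top"); s=camera("side")
def tri(a,b):
    P=[]
    for c,uv in((t,a),(s,b)):
        M=np.linalg.inv(c["cam_to_world"])[:3]; K=np.array([[c["fx"],0,c["cx"]],[0,c["fy"],c["cy"]],[0,0,1]]); P.append(K@M)
    X=cv2.triangulatePoints(P[0],P[1],np.float64(a).reshape(2,1),np.float64(b).reshape(2,1)).ravel();return X[:3]/X[3]
print("lamp top knob",tri((270,360),(219,150)),"shade",tri((262,343),(235,193)))
print("lamp joint", tri((295,378),(210,180)))
# wheel star fit
from scipy.optimize import least_squares
B=np.array([[.6143,-.0759],[.5758,-.1471],[.5582,-.0182],[.4846,-.0528],[.4955,-.1265]])
def angs(p): return np.arctan2(B[:,1]-p[1],B[:,0]-p[0])
def res(p):
    a=angs(p); k=np.round((a-p[2])/(2*np.pi/5)); th=p[2]+k*2*np.pi/5
    return np.r_[B[:,0]-p[0]-.068*np.cos(th),B[:,1]-p[1]-.068*np.sin(th)]
best=min((least_squares(res,[.545,-.085,a0]) for a0 in np.linspace(0,1.2,6)),key=lambda r:r.cost)
p=best.x; print("wheel",p,(res(p)*1000).round(1))
yh=np.deg2rad(180-77.5)
for k in range(5):
    q=(yh+np.pi)-(p[2]+k*2*np.pi/5); print("q cand deg",np.rad2deg(q)%360)
print("axis dir from bed", np.rad2deg(np.arctan2(p[1]-.10985,p[0]-.5022)),np.hypot(p[1]-.10985,p[0]-.5022))
E
```

```text
lamp top knob [0.24681679 0.08915975 0.32620747] shade [0.27014413 0.12225281 0.17853548]
lamp joint [0.21255743 0.04821567 0.26375977]
wheel [ 0.54568    -0.0841      1.37809552] [ 1.1  1.4 -0.5 -1.6 -0.4 -0.  -1.4 -0.8 -1.7  3.9]
q cand deg 203.5409430025278
q cand deg 131.5409430025278
q cand deg 59.540943002527804
q cand deg 347.5409430025278
q cand deg 275.5409430025278
axis dir from bed -77.36426172106589 0.19876396277997693
```

```bash
python3 - <<'E'
from h import *
from scipy.spatial.transform import Rotation as R
from scipy.optimize import least_squares
print(R.from_quat(get_tcp_rot()).as_matrix().round(3))
q0=[0.14354216,0.69236364,-0.14477919,0.69214682]
rows=[]
for r in (.45,.55,.65,.72):
  for z in (.03,.15,.3,.4):
    p=[r*np.cos(1.16),r*np.sin(1.16),z]
    q=inverse_kinematics(p,q0)
    if q is not None: rows.append((r,z,*q)); print(r,z,np.round(q,3))
A=np.array(rows); sel=np.abs(A[:,4])<.1; A=A[sel]
def f(p):
    L1,a1,L2,a2,H=p; a=A[:,3]; b=A[:,3]+A[:,5]
    return np.r_[L1*np.sin(a)+a1*np.cos(a)+L2*np.sin(b)+a2*np.cos(b)-A[:,0], H+L1*np.cos(a)-a1*np.sin(a)+L2*np.cos(b)-a2*np.sin(b)-A[:,1]]
s=least_squares(f,[.35,0,.35,0,.1]); print(s.x,np.abs(s.fun).max())
E
```

```text
[[-0.     0.399  0.917]
 [-0.001  0.917 -0.399]
 [-1.    -0.001  0.   ]]
0.45 0.03 [-1.198e+00  3.440e-01  1.000e-03  2.029e+00 -0.000e+00  7.710e-01
 -3.700e-02]
0.45 0.15 [-1.200e+00  1.780e-01  3.000e-03  1.894e+00 -1.000e-03  1.072e+00
 -3.700e-02]
0.45 0.3 [-1.205e+00  7.700e-02  8.000e-03  1.630e+00 -1.000e-03  1.437e+00
 -3.700e-02]
0.45 0.4 [-1.210e+00  7.300e-02  1.300e-02  1.394e+00 -1.000e-03  1.676e+00
 -3.700e-02]
0.55 0.03 [-1.197  0.507  0.008  1.761 -0.005  0.875 -0.026]
0.55 0.15 [-1.2    0.37   0.011  1.636 -0.004  1.138 -0.027]
0.55 0.3 [-1.204  0.287  0.017  1.376 -0.005  1.48  -0.027]
0.55 0.4 [-1.207  0.293  0.024  1.128 -0.007  1.722 -0.025]
0.65 0.03 [-1.197  0.678  0.017  1.457 -0.012  1.009 -0.017]
0.65 0.15 [-1.199  0.567  0.021  1.33  -0.012  1.246 -0.018]
0.65 0.3 [-1.202  0.513  0.028  1.051 -0.014  1.579 -0.017]
0.65 0.4 [-1.202  0.55   0.036  0.75  -0.02   1.844 -0.016]
0.72 0.03 [-1.197  0.811  0.024  1.206 -0.019  1.126 -0.012]
0.72 0.15 [-1.198  0.72   0.028  1.069 -0.019  1.354 -0.013]
0.72 0.3 [-1.198  0.702  0.037  0.739 -0.024  1.702 -0.013]
[ 4.73364614e-01 -2.26951364e-04  4.17932292e-01  4.27535498e-05
 -1.15357555e-01] 6.410484707264352e-05
```

```bash
cat >> h.py <<'E'
from scipy.spatial.transform import Rotation as R
def down(psi):
    """tool down, tool z axis (horizontal) at heading psi (rad)"""
    z=np.array([np.cos(psi),np.sin(psi),0]); x=np.array([0,0,-1.]); y=np.cross(z,x)
    return R.from_matrix(np.c_[x,y,z]).as_quat()
def wcam():
    p=get_tcp_pos(); q=get_tcp_rot(); c=camera("wrist"); T=np.eye(4); T[:3,:3]=R.from_quat(q).as_matrix(); T[:3,3]=p
    c["cam_to_world"]=T@c["T_tool_cam"]; return c
E
python3 - <<'E'
from h import *
P=[.60,.13,.27]; o=down(np.deg2rad(-76))
print(inverse_kinematics(P,o))
goto(P,o); print(get_time(),get_tcp_pos(),get_qpos())
c=wcam(); cv2.imwrite("pics/w1.png",c["frame"][:,:,::-1]); np.save("w1.npy",c["cam_to_world"])
E
```

```text
[-0.55834699  0.45707308  0.50005288  1.26087462 -0.2142011   1.47549367
  0.16254229]
2.2333 [0.59936031 0.13250536 0.26973773] [-0.56012414  0.45709001  0.49770675  1.26100692 -0.21484347  1.47561556
  0.16248437]
```

View pics/w1.png

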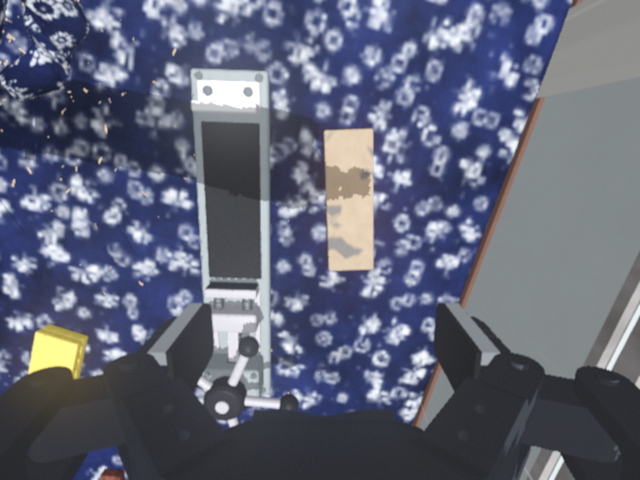

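```bash
python3 - <<'E'
from h import *
hold(0.3)
c=wcam(); im=c["frame"]; cv2.imwrite("pics/w1b.png",im[:,:,::-1]); print(get_time(),get_tcp_pos())
hsv=cv2.cvtColor(im,cv2.COLOR_RGB2HSV); H,S,V=[hsv[...,i].astype(int) for i in range(3)]
def box(m,u0,u1,v0,v1):
    o=np.zeros(m.shape,np.uint8); o[v0:v1,u0:u1]=m[v0:v1,u0:u1]; return o
tan=box((H>5)&(H<30)&(S>40)&(V>70),310,390,115,285); tan=cv2.morphologyEx(tan,cv2.MORPH_CLOSE,np.ones((9,9)));tan=cv2.morphologyEx(tan,cv2.MORPH_OPEN,np.ones((5,5)))
k=biggest(tan); print("stone",rect(ray(c,k,.022)))
blk=box((V<70)&(S<70),195,268,115,285); blk=cv2.morphologyEx(blk,cv2.MORPH_OPEN,np.ones((7,7)))
k=biggest(blk); print("bed",rect(ray(c,k,.014)), cv2.boundingRect(k))
o=im.copy(); o[tan>0]=(255,0,0); o[blk>0]=(0,255,0)
vis=np.hstack([cv2.resize(im[60:310,180:300],(384,600*0+800*250//250*0+600),interpolation=cv2.INTER_CUBIC)[:,:,::-1],cv2.resize(o[60:310,180:400],(400,600))[:,:,::-1]])
cv2.imwrite("pics/w1c.png",vis)
E
```

```text
2.6333 [0.59990926 0.13025097 0.26999856]
stone (array([0.62374646, 0.14873282]), (149.4949951171875, 49.90082550048828), -73.47117042541504)
bed (array([0.4968974 , 0.14207957]), (56.86397171020508, 44.21684646606445), 11.400877952575684) (204, 155, 55, 44)
```

View pics/w1c.png

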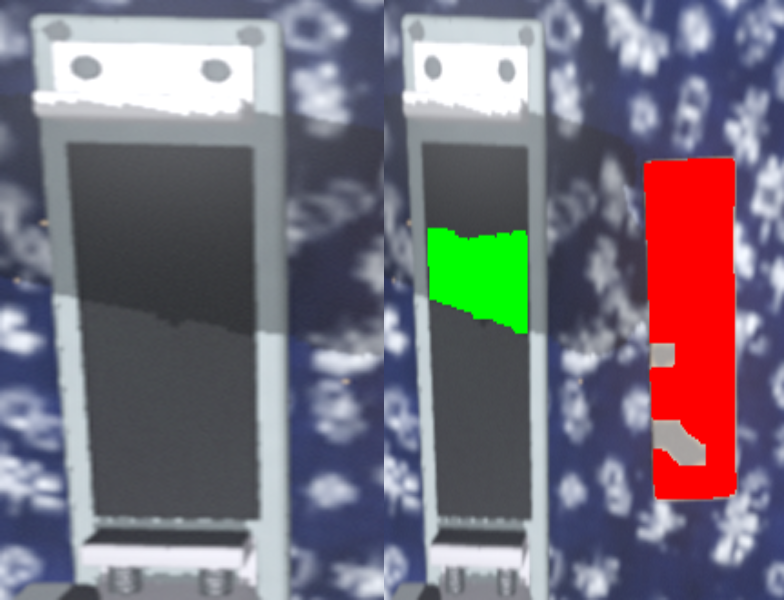

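```bash
python3 - <<'E'
from h import *
c=wcam(); im=c["frame"]
hsv=cv2.cvtColor(im,cv2.COLOR_RGB2HSV); H,S,V=[hsv[...,i].astype(int) for i in range(3)]
m=np.zeros(V.shape,np.uint8); m[118:278,198:266]=((V<100)&(S<75))[118:278,198:266]; m=cv2.morphologyEx(m,cv2.MORPH_OPEN,np.ones((9,9)))
k=biggest(m); print(cv2.boundingRect(k)); print("bed",rect(ray(c,k,.014)))
# edges at specific columns/rows
print(V[116:128,215],V[116:128,240]); print("pad side", V[268:300,232])
print("row150",V[150,190:282]); print("row240",V[240,190:282])
o=im.copy();o[m>0]=(0,255,0); cv2.imwrite("pics/w1d.png",cv2.resize(o[60:310,180:300,::-1],(384,800)[0:2] if 0 else (288,600)))
# stop front top edge
print("stop col228",V[70:120,228])
for n in [(203,105),(262,106)]: print("stop edge z.038",ray(c,n,.038))
# plate corners z=.012
E
```

```text
(202, 120, 58, 155)
bed (array([0.5030383 , 0.11558897]), (166.37603759765625, 59.020103454589844), -77.25214195251465)
[156 155 146 122  97  90  91  89  90  89  88  87] [159 159 157 148 123  98  94  93  92  91  90  90]
pad side [ 83  86  83  84  84  83  90 111 135 147 147 136 106  75  67  66  69  71
  89 151 215 242 250 250 248 245 242 232 221 214 198 170]
row150 [ 85  80  79  85 108 136 144 146 147 148 147 138  98  71  67  71  69  70
  71  72  72  71  72  71  72  73  72  72  70  70  73  72  70  74  74  73
  72  75  72  74  72  74  75  73  73  73  73  74  73  72  75  74  73  74
  74  75  72  73  73  73  73  73  73  73  72  72  72  74  78 110 146 153
 151 151 151 150 144 135 126 133 146 144 138 130 124 117 111 103  98  96
  92  95]
row240 [175 163 154 149 150 149 147 142 141 153 174 191 211 214 215 215 202 143
  85  79  78  79  80  81  79  79  78  80  80  81  80  79  81  81  79  79
  81  79  80  81  80  81  79  80  81  79  82  80  81  80  81  79  81  81
  80  81  80  80  80  81  79  80  82  82  80  79  82  81  80  87 135 194
 218 221 220 220 217 206 189 150 115 109 111 112 111 111 112 113 118 127
 141 156]
stop col228 [223 223 223 222 222 221 221 228 255 255 255 255 255 255 255 255 255 255
 255 255 255 255 255 255 255 255 255 255 255 255 255 255 255 255 255 220
 204 201 190 175 164 161 160 160 159 159 158 158 154 135]
stop edge z.038 [[0.46439961 0.20439252 0.038     ]]
stop edge z.038 [[0.51879941 0.21710077 0.038     ]]
```

View pics/w1d.png

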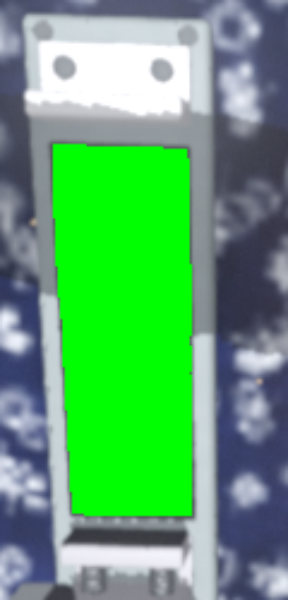

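```bash
python3 - <<'E'
from h import *
o=down(np.deg2rad(-73.55)); P=np.array([.6238,.146,.11])
goto(P,o); hold(.2); print(get_time(),get_tcp_pos())
c=wcam(); im=c["frame"]; cv2.imwrite("pics/w2.png",im[:,:,::-1])
hsv=cv2.cvtColor(im,cv2.COLOR_RGB2HSV); H,S,V=[hsv[...,i].astype(int) for i in range(3)]
m=((H>5)&(H<30)&(S>40)&(V>70)).astype(np.uint8); m=cv2.morphologyEx(m,cv2.MORPH_CLOSE,np.ones((25,25)));m=cv2.morphologyEx(m,cv2.MORPH_OPEN,np.ones((5,5)))
k=biggest(m); print(cv2.boundingRect(k)); print("stone",rect(ray(c,k,.022)))
E
```

```text
3.575 [0.62566334 0.14593274 0.11290803]
(280, 129, 82, 222)
stone (array([0.62416797, 0.14892497]), (148.98739624023438, 49.6146240234375), -73.72581481933594)
```

View pics/w2.png

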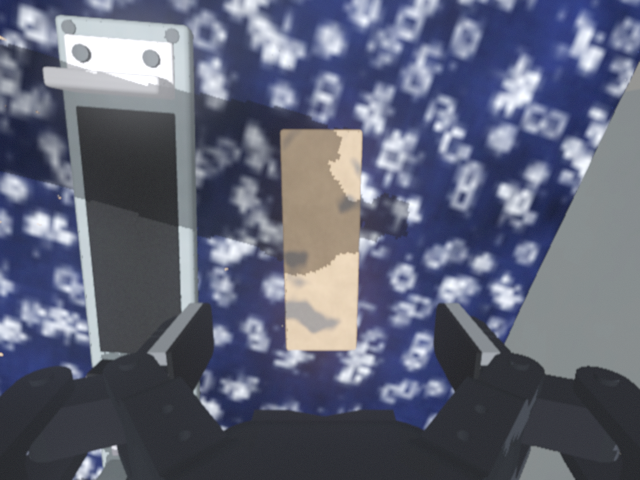

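```bash
python3 - <<'E'
from h import *
hold(.1); f0=get_ft_force()
line_to([.6240,.148,.03],rate=.15); line_to([.6240,.148,.002],rate=.06); hold(.3)
print(get_time(),get_tcp_pos(),get_ft_force()-f0)
grasp(40); hold(.3); print(get_width(),get_tcp_pos(),get_ft_force()-f0)
line_to([.6240,.148,.10],rate=.12); hold(.3); print(get_time(),get_width(),get_tcp_pos(),get_ft_force()-f0)
c=wcam(); cv2.imwrite("pics/w3.png",c["frame"][:,:,::-1])
E
```

```text
5.325 [0.62430217 0.14806297 0.00238546] [ 1.30604912  0.03765086 -0.98375044]
0.5762807256166238 [0.62418193 0.14805739 0.00229543] [ 1.12534829 -0.37734608  2.5830012 ]
7.3167 0.5748574523544037 [0.62365362 0.1478978  0.0993297 ] [ 0.35942146  1.08877179 -4.61136032]
```

View pics/w3.png

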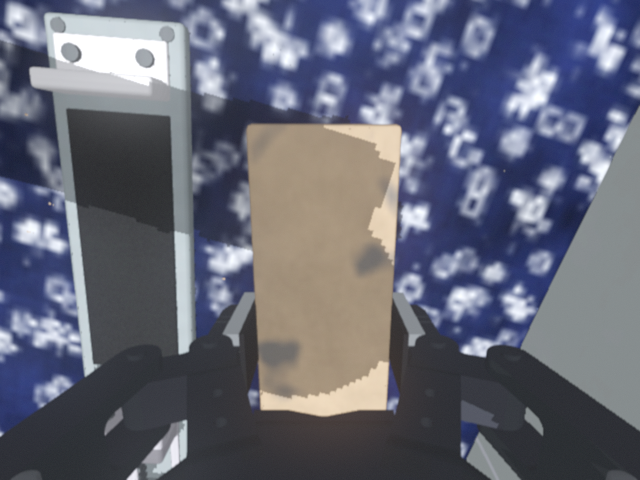

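```bash
python3 - <<'E'
from h import *
o=down(np.deg2rad(-77.4))
line_to([.5028,.1147,.09],o,rate=.12); hold(.2)
line_to([.5028,.1147,.045],rate=.08); hold(.5); print(get_time(),get_tcp_pos())
c=wcam(); im=c["frame"]; cv2.imwrite("pics/w4.png",im[:,:,::-1])
t=camera("top"); cv2.imwrite("pics/t4.png",cv2.resize(t["frame"][180:290,200:420,::-1],(800,400),interpolation=cv2.INTER_CUBIC))
E
```

```text
9.9833 [0.50285439 0.11476809 0.04513494]
```

View pics/w4.png

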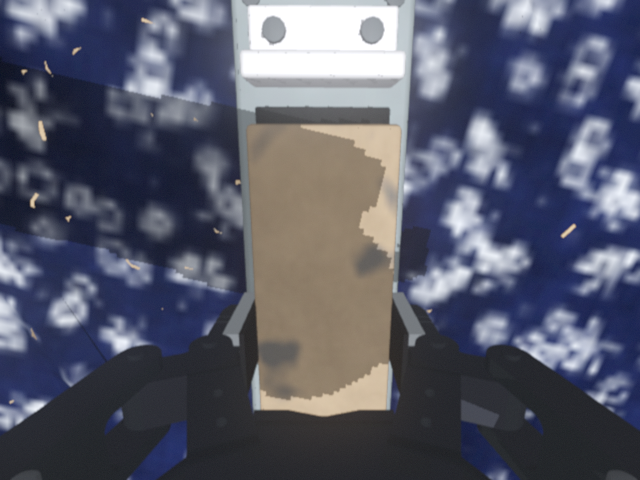

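View pics/t4.png

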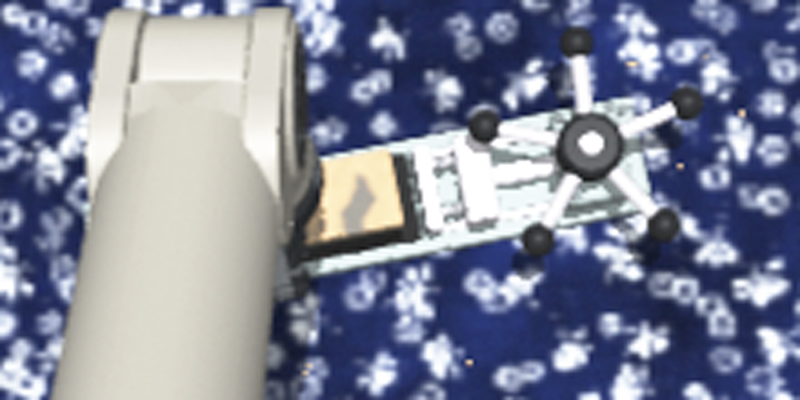

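```bash
python3 - <<'E'
from h import *
c=wcam(); V=c["frame"].max(2)
print(V[40:130:1,300].tolist())
yh=np.array([-.218,.976]); b=ray(c,(322.5,108),.014)[0][:2]  # bed far edge = +85
for v,z in((52,.038),(57,.038),(80,.038),(80,.012),(86,.012)):
    print(v,z,85+1000*(ray(c,(323,v),z)[0][:2]-b)@yh)
print("cam holder y",(c["cam_to_world"][:2,3]-np.array([.5028,.1147]))@yh, c["cam_to_world"][2,3])
# stone top far edge z
print("stone far edge", 85+1000*(ray(c,(323,125),.045-.002+.022)[0][:2]-b)@yh)
E
```

```text
[255, 255, 255, 255, 255, 255, 255, 255, 255, 250, 236, 242, 250, 255, 255, 255, 255, 255, 255, 255, 255, 255, 255, 255, 255, 255, 255, 255, 255, 255, 255, 255, 255, 255, 251, 242, 231, 213, 185, 164, 162, 165, 164, 164, 162, 160, 164, 184, 199, 205, 206, 205, 205, 205, 205, 204, 205, 204, 203, 203, 202, 202, 202, 202, 202, 198, 170, 123, 98, 99, 99, 98, 96, 96, 95, 95, 93, 91, 87, 81, 81, 79, 81, 96, 125, 153, 166, 160, 151, 148]
52 0.038 102.06295374023694
57 0.038 100.40585574892752
80 0.038 92.64229364667744
80 0.012 96.66152400481026
86 0.012 94.23664519562685
cam holder y 0.06895839778745187 0.18680412324534318
stone far edge 75.4597132804754
```

```bash
python3 - <<'E'
from h import *
f0=get_ft_force()
line_to([.5028,.1147,.0175],rate=.05); hold(.3); print(get_tcp_pos(),get_ft_force()-f0)
line_to([.5028,.1147,.0162],rate=.03); hold(.3); print(get_tcp_pos(),get_ft_force()-f0)
let_go(); hold(.2)
line_to([.5028,.1147,.14],rate=.15); hold(.3); print(get_time(),get_tcp_pos(),get_width())
c=wcam(); cv2.imwrite("pics/w5.png",c["frame"][:,:,::-1])
E
```

```text
[0.50294779 0.11477097 0.01765606] [-0.97880059  0.71949176 -0.1178324 ]
[0.502859   0.11471724 0.01621833] [-0.65656398  0.00841912  0.92771254]
13.6167 [0.50240461 0.11457621 0.13933533] 0.9979751812637979
```

View pics/w5.png

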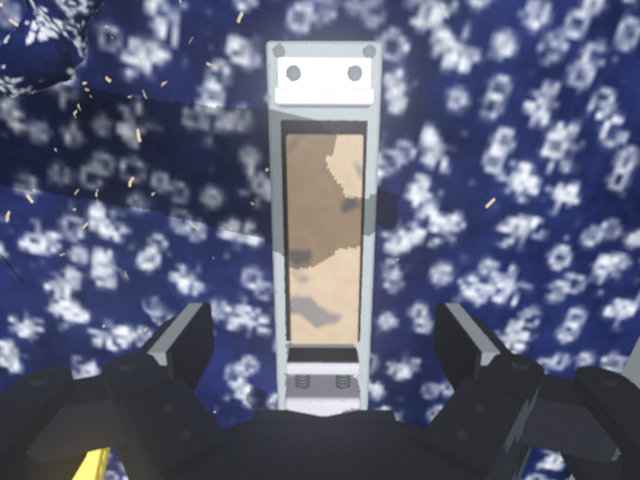

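```bash
cat >> h.py <<'E'
AX=np.array([.5464,-.0805]); ZP=.056; YH=np.deg2rad(102.6)
def phi_of(q,k=0): return YH+np.pi-q+k*2*np.pi/5     # world angle of spoke k
def wrap(a): return (a+np.pi)%(2*np.pi)-np.pi
def pose(phi,lag=.022,z=ZP,rc=.062):
    u=np.array([np.cos(phi),np.sin(phi)]); t=np.array([np.sin(phi),-np.cos(phi)])
    return np.r_[AX+rc*u-lag*t,z], down(wrap(phi-np.pi/2))
def spoke(q,lo,hi):
    for k in range(5):
        p=wrap(phi_of(q,k))
        if np.deg2rad(lo)<=p<np.deg2rad(hi): return p
def tang(phi,f): return f[0]*np.sin(phi)-f[1]*np.cos(phi)
def wheel_top(c,axis_guess=None,near=None):
    """star angle/centre from the top camera: dark ball blobs on the plane z=.072"""
    from scipy.optimize import least_squares
    V=c["frame"].max(2).astype(int); S=c["frame"].max(2).astype(int)-c["frame"].min(2)
    m=((V<95)&(S<35)).astype(np.uint8); m=cv2.morphologyEx(m,cv2.MORPH_OPEN,cv2.getStructuringElement(cv2.MORPH_ELLIPSE,(5,5)))
    n,l,st,ce=cv2.connectedComponentsWithStats(m); A=np.array([.5457,-.0841]); B=[]
    for i in range(1,n):
        w=ray(c,ce[i],.072)[0][:2]; d=np.hypot(*(w-A))
        if .060<d<.076 and 25<st[i,4]<110 and st[i,2]<13 and st[i,3]<13: B.append(w)
    B=np.array(B)
    def res(p):
        a=np.arctan2(B[:,1]-p[1],B[:,0]-p[0]); th=p[2]+np.round((a-p[2])/(.4*np.pi))*.4*np.pi
        return np.r_[B[:,0]-p[0]-.068*np.cos(th),B[:,1]-p[1]-.068*np.sin(th)]
    r=min((least_squares(res,[*A,a]) for a in np.linspace(0,1.2,6)),key=lambda r:r.cost)
    q=(YH+np.pi-r.x[2])%(.4*np.pi)
    return q,r.x[:2],len(B),np.abs(r.fun).max()   # q modulo 72 deg
E
python3 - <<'E'
from h import *
print(wheel_top(camera("top")))
q=1.04; ph=spoke(q,-20,40); print(np.rad2deg(ph))
for d in (0,-30,-60,-75,-90):
    P,o=pose(ph+np.deg2rad(d)); j=inverse_kinematics(P,o); print(d,P.round(3),None if j is None else j.round(2))
E
```

```text
(np.float64(1.020913533904185), array([ 0.54504497, -0.08537069]), 4, np.float64(0.0035759151120645094))
7.012389306394361
0 [ 0.605 -0.051  0.056] [-0.31  0.62  0.55  1.59 -0.36  1.03  0.46]
-30 [ 0.612 -0.084  0.056] [-0.31  0.66  0.64  1.56 -0.43  1.07  0.04]
-60 [ 0.601 -0.117  0.056] [-0.31  0.68  0.73  1.58 -0.49  1.08 -0.38]
-75 [ 0.59  -0.13   0.056] [-0.32  0.68  0.77  1.6  -0.52  1.08 -0.59]
-90 [ 0.576 -0.139  0.056] [-0.34  0.67  0.83  1.64 -0.55  1.07 -0.8 ]
```

```bash
cat >> h.py <<'E'
def push(ph0,ph1,step=12,rate=.07,lag0=.032,verbose=True):
    """fingers shut; come down behind the spoke at world angle ph0 and carry it clockwise to ph1"""
    P,o=pose(ph0,lag0,.13); line_to(P,o,rate=.2)
    P,_=pose(ph0,lag0); line_to(P,rate=.15); hold(.15); f0=get_ft_force(); print("down",get_tcp_pos().round(4),f0.round(1))
    n=max(1,int(np.ceil(np.rad2deg(ph0-ph1)/step)))
    for p in np.linspace(ph0,ph1,n+1):
        P,o=pose(p); line_to(P,o,rate=rate)
        if verbose: print(round(np.rad2deg(p),1),"Ft",round(-tang(p,get_ft_force()-f0),1),get_tcp_pos().round(4))
    return f0
def clear(ph,f=.012):
    P,o=pose(ph,.022+f); line_to(P,rate=.12); P[2]=.13; line_to(P,rate=.2)
E
python3 - <<'E'
from h import *
grasp(30); print(get_width(),get_time())
ph=spoke(1.04,-20,40); e=ph-np.deg2rad(72)
push(ph,e); hold(.3); clear(e); print(get_time())
c=camera("top"); cv2.imwrite("pics/t6.png",cv2.resize(c["frame"][180:290,200:420,::-1],(800,400),interpolation=cv2.INTER_CUBIC))
E
```

```text
-0.001546925330047478 14.4833
down [ 0.6053 -0.0413  0.0576] [-0.2  0.1  0. ]
7.0 Ft -0.5 [ 0.6056 -0.0521  0.0565]
-5.0 Ft 4.6 [ 0.6099 -0.0612  0.0561]
-17.0 Ft 5.4 [ 0.6129 -0.075   0.0561]
-29.0 Ft 5.2 [ 0.613  -0.0891  0.0562]
-41.0 Ft 6.0 [ 0.6102 -0.1031  0.0563]
-53.0 Ft 5.5 [ 0.6043 -0.1163  0.0564]
-65.0 Ft 5.7 [ 0.5957 -0.1278  0.0566]
19.8667
```

View pics/t6.png

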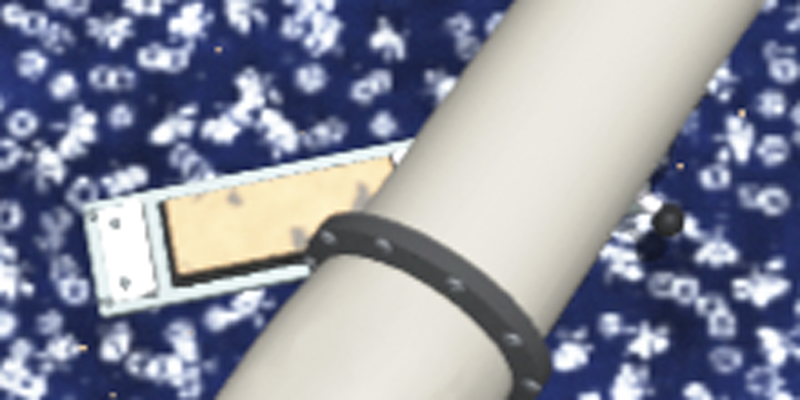

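```bash
python3 - <<'E'
from h import *
c=camera("side"); cv2.imwrite("pics/s6.png",cv2.resize(c["frame"][170:300,240:400,::-1],(738,600),interpolation=cv2.INTER_CUBIC))
w=wcam(); cv2.imwrite("pics/w6.png",w["frame"][:,:,::-1])
E
```

```text
(no output)
```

View pics/s6.png

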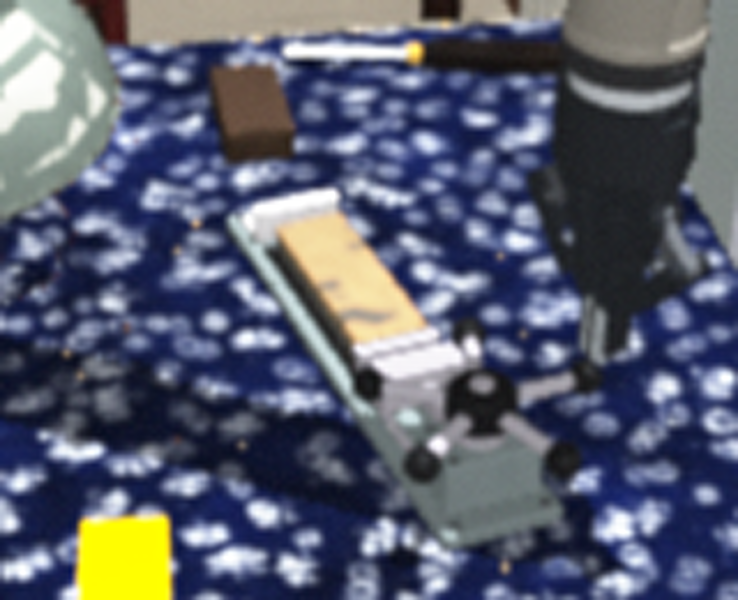

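View pics/w6.png

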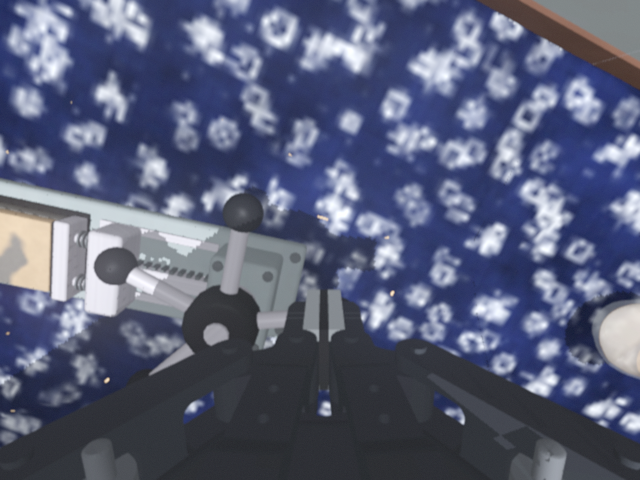

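```bash
cat >> h.py <<'E'
def wheel_wrist(c,uvs,hub):
    A=ray(c,hub,.086)[0][:2]
    out=[]
    for uv in uvs:
        b=ray(c,uv,.072)[0][:2]; ph=np.arctan2(*(b-A)[::-1]); out.append((round(np.rad2deg(ph),1),round(1000*np.hypot(*(b-A)),1)))
    return A,out
E
python3 - <<'E'
from h import *
c=wcam(); np.save("w6T.npy",c["cam_to_world"])
V=c["frame"].max(2); g=cv2.GaussianBlur(V,(3,3),0)
cs=cv2.HoughCircles(g,cv2.HOUGH_GRADIENT,1.2,30,param1=120,param2=18,minRadius=8,maxRadius=28)
print(np.round(cs[0][cs[0][:,0]<300],1) if cs is not None else None)
print(wheel_wrist(c,[(242,212),(115,266)],(215,333)))
cv2.imwrite("pics/w6c.png",cv2.resize(c["frame"][180:370,0:260,::-1],(780,570),interpolation=cv2.INTER_CUBIC))
E
```

```text
[[115.8 269.4  23. ]
 [154.2 253.8  23.4]
 [237.  214.2  26. ]
 [241.8  61.8  18.7]
 [279.   28.2  17.7]
 [215.4 335.4  12.9]
 [ 36.6 287.4  26. ]
 [ 71.4 322.2  12.7]
 [ 90.6 292.2  27.3]
 [148.2 329.4  27.3]
 [223.8 131.4  14.6]
 [144.6 286.2  20.5]
 [101.4 241.8  21.8]
 [ 87.  173.4  11.8]
 [173.4 198.6  20.7]
 [ 66.6 250.2  17.8]
 [ 29.4  97.8  17.7]
 [ 46.2  69.   17.6]
 [101.4 460.2  21.6]
 [299.4 150.6  15.6]
 [282.6 201.   13.5]
 [155.4 173.4  13. ]
 [270.6 318.6  14.5]
 [ 19.8 157.8  13.8]
 [207.   36.6  15. ]
 [138.6 211.8  15.2]
 [ 94.2 135.   11.7]
 [178.2 232.2  16.3]
 [ 17.4  39.   10. ]
 [183.  136.2  14.5]
 [ 11.4 385.8   9. ]
 [136.2  23.4  11.8]
 [ 57.   30.6   9.4]
 [  3.  427.8  14.4]]
(array([ 0.54636024, -0.07988247]), [(np.float64(11.4), np.float64(66.9)), (np.float64(84.4), np.float64(67.1))])
```

View pics/w6c.png

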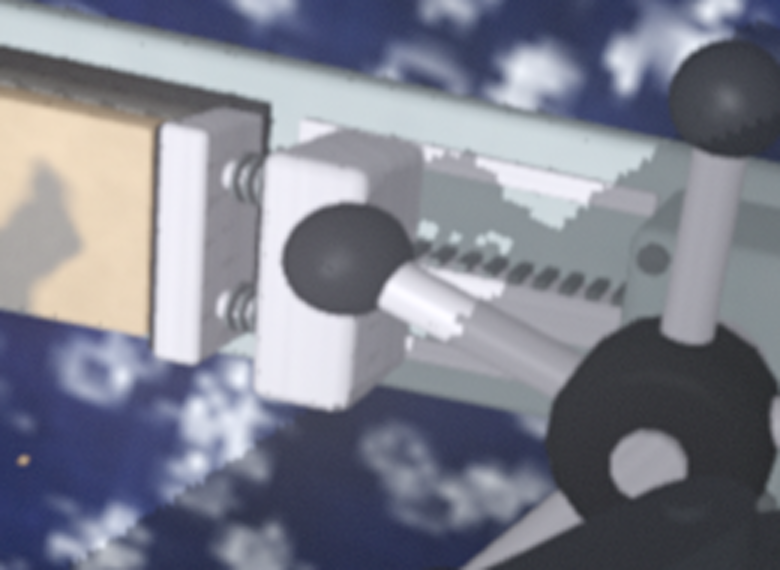

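```bash
sed -i 's/def pose(phi,lag=.022/def pose(phi,lag=.0165/; s/lag0=.032/lag0=.028/; s/pose(ph,.022+f)/pose(ph,.0165+f)/' h.py; python3 - <<'E'
from h import *
ph=np.deg2rad(12); e=ph-(3.30-2.21)
push(ph,e); hold(.3); clear(e); hold(.2); print(get_time(),get_tcp_pos())
c=wcam(); np.save("w7T.npy",c["cam_to_world"]); cv2.imwrite("pics/w7.png",c["frame"][:,:,::-1])
E
```

```text
down [ 0.6025 -0.0405  0.0576] [-0.5 -0.9  0.6]
12.0 Ft 3.5 [ 0.6046 -0.0511  0.0566]
1.6 Ft 6.1 [ 0.6087 -0.0595  0.0565]
-8.8 Ft 6.9 [ 0.6118 -0.0706  0.0566]
-19.2 Ft 6.3 [ 0.6129 -0.0824  0.0567]
-29.6 Ft 7.2 [ 0.6119 -0.0945  0.0568]
-40.0 Ft 7.9 [ 0.6086 -0.1065  0.0569]
-50.5 Ft 7.3 [ 0.6027 -0.1176  0.057 ]
25.9333 [ 0.60665371 -0.10988044  0.12840593]
```

View pics/w7.png

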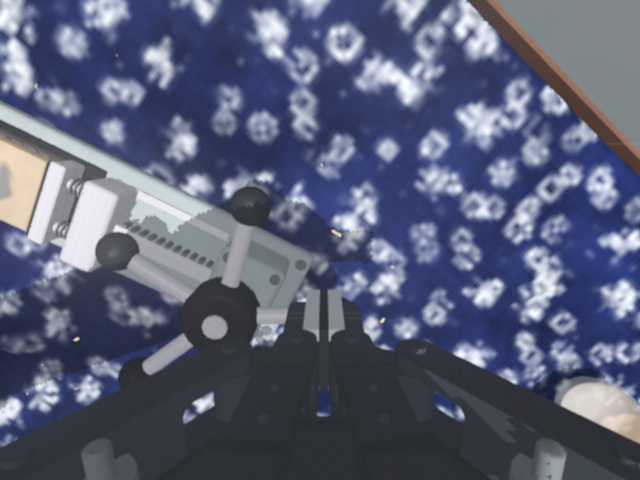

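```bash
python3 - <<'E'
from h import *
c=wcam()
print(wheel_wrist(c,[(250,206),(118,251)],(215,327)))
t=camera("top"); cv2.imwrite("pics/t7.png",cv2.resize(t["frame"][205:275,215:325,::-1],(770,490),interpolation=cv2.INTER_CUBIC))
a=c["frame"][140:300,0:200,::-1]; cv2.imwrite("pics/w7c.png",cv2.resize(a,(750,600),interpolation=cv2.INTER_CUBIC))
E
```

```text
(array([ 0.54575872, -0.08099947]), [(np.float64(22.4), np.float64(67.7)), (np.float64(94.0), np.float64(67.7))])
```

View pics/t7.png

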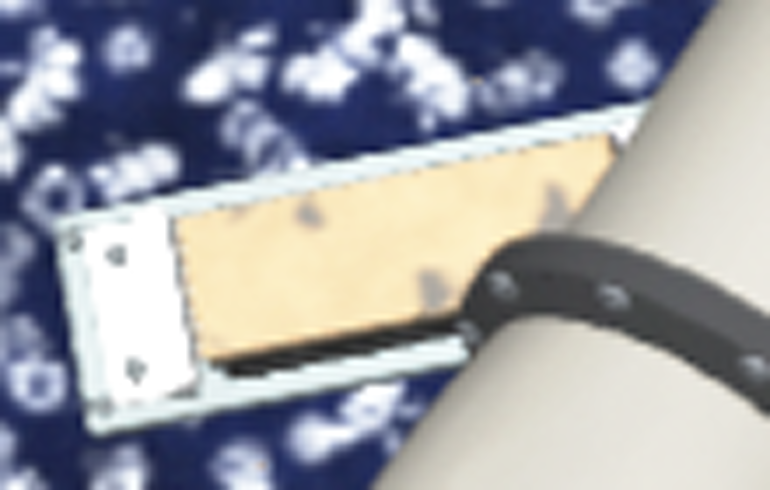

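View pics/w7c.png

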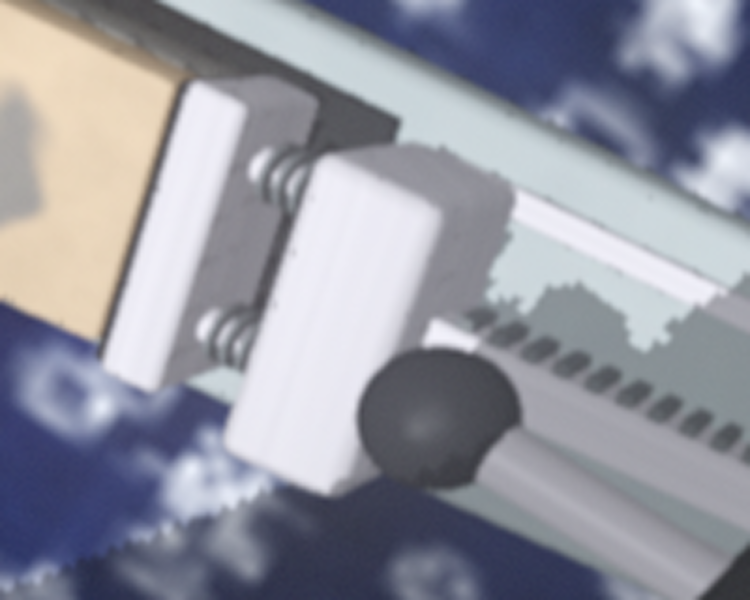

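```bash
python3 - <<'E'
from h import *
c=wcam(); yh=np.array([np.cos(YH),np.sin(YH)])
hy=lambda c,uv,z:1000*(ray(c,uv,z)[0][:2]-np.array([.5028,.1147]))@yh
for nm,T,J,Pd in (("w6","w6T.npy",[(89.3,231.7),(85.7,310)],[(53.3,221.7),(51.7,296.7)]),("w7","w7T.npy",[(86.7,181.3),(60.8,256)],[(50.7,162.7),(28,234.7)])):
    c["cam_to_world"]=np.load(T); j=np.mean([hy(c,u,.044) for u in J]); p=np.mean([hy(c,u,.036) for u in Pd]); print(nm,"jaw",j.round(1),"pad",p.round(1),"gap",(p-j).round(2))
o=down(np.deg2rad(-77.4)); P=np.array([.5028,.1147,0])+np.r_[.03*yh,.11]
line_to(P,o,rate=.2); hold(.3); w=wcam(); np.save("w8T.npy",w["cam_to_world"]); cv2.imwrite("pics/w8.png",w["frame"][:,:,::-1]); print(get_time())
t=camera("top"); cv2.imwrite("pics/t8.png",t["frame"][:,:,::-1]); print(wheel_top(t))
E
```

```text
w6 jaw -104.2 pad -76.5 gap 27.79
w7 jaw -91.3 pad -63.9 gap 27.44
28.025
(np.float64(0.7769326230225957), array([ 0.54578173, -0.08517743]), 5, np.float64(0.0016074868252713287))
```

View pics/w8.png

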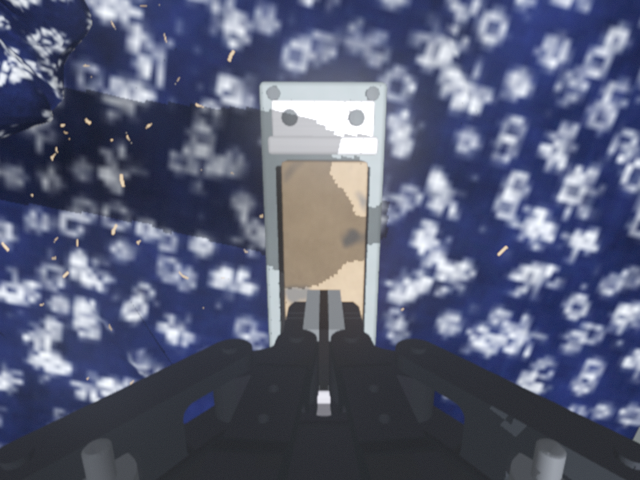

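```bash
python3 - <<'E'
from h import *
im=cv2.imread("pics/w8.png"); V=im.max(2)
for u in (300,325,350): print(u,V[130:170,u].tolist())
cv2.imwrite("pics/w8c.png",cv2.resize(im[75:195,250:400],(750,600),interpolation=cv2.INTER_CUBIC))
c=wcam(); yh=np.array([np.cos(YH),np.sin(YH)])
hy=lambda uv,z:1000*(ray(c,uv,z)[0][:2]-np.array([.5028,.1147]))@yh
for v,z in((137,.038),(153,.038),(159.5,.036),(161,.036)): print(v,z,hy((325,v),z).round(1))
E
```

```text
300 [206, 206, 206, 206, 205, 200, 193, 194, 200, 204, 206, 206, 206, 207, 205, 204, 203, 202, 203, 203, 202, 198, 190, 179, 166, 157, 155, 155, 152, 141, 131, 139, 150, 155, 157, 160, 161, 164, 166, 168]
325 [213, 209, 209, 209, 208, 206, 199, 198, 202, 207, 209, 209, 210, 210, 210, 208, 206, 206, 205, 206, 204, 200, 193, 183, 171, 162, 160, 160, 158, 147, 135, 144, 161, 169, 170, 169, 168, 168, 168, 167]
350 [255, 255, 255, 255, 255, 223, 215, 240, 255, 255, 255, 255, 255, 255, 255, 255, 255, 255, 255, 255, 255, 255, 255, 250, 226, 218, 220, 202, 170, 154, 142, 165, 202, 222, 228, 229, 228, 227, 227, 229]
137 0.038 102.6
153 0.038 94.0
159.5 0.036 90.4
161 0.036 89.5
```

View pics/w8c.png

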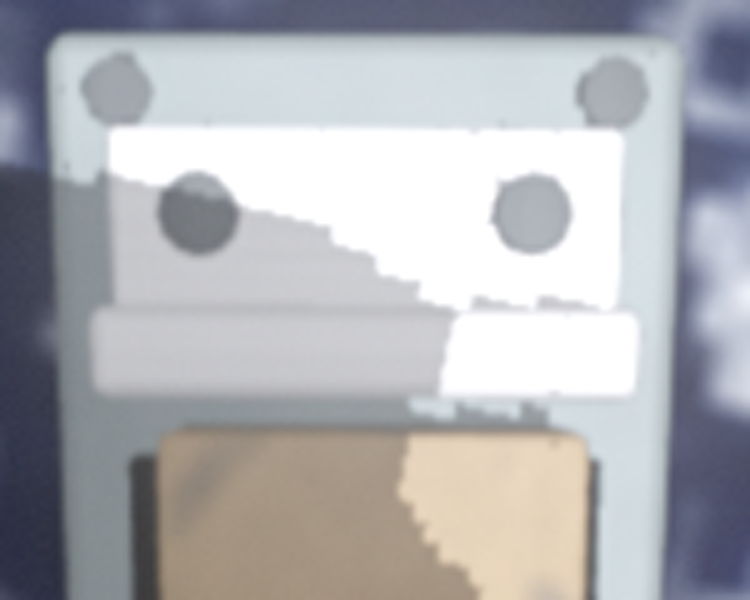

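```bash
python3 - <<'E'
from h import *
ph=np.deg2rad(22.2); e=ph-(3.85-3.29)
f0=push(ph,e,step=4.2,rate=.05); hold(.3); print("rest",-tang(e,get_ft_force()-f0),get_tcp_pos())
clear(e); hold(.2); print(get_time(),get_tcp_pos())
c=wcam(); np.save("w9T.npy",c["cam_to_world"]); cv2.imwrite("pics/w9.png",c["frame"][:,:,::-1])
E
```

```text
down [ 0.5945 -0.0313  0.0575] [ 0.7  1.  -0.2]
22.2 Ft 3.2 [ 0.5983 -0.0402  0.0566]
18.2 Ft 5.0 [ 0.6006 -0.0427  0.0564]
14.2 Ft 5.9 [ 0.603  -0.0461  0.0564]
10.2 Ft 5.9 [ 0.6053 -0.0498  0.0565]
6.2 Ft 6.7 [ 0.6074 -0.0539  0.0565]
2.1 Ft 5.3 [ 0.6092 -0.0579  0.0565]
-1.9 Ft 6.5 [ 0.6106 -0.0619  0.0565]
-5.9 Ft 6.4 [ 0.6119 -0.0658  0.0566]
-9.9 Ft 7.1 [ 0.6129 -0.0698  0.0566]
rest 7.391317840339544 [ 0.61287852 -0.06971288  0.05661371]
33.725 [ 0.61120352 -0.06313166  0.128406  ]
```

View pics/w9.png

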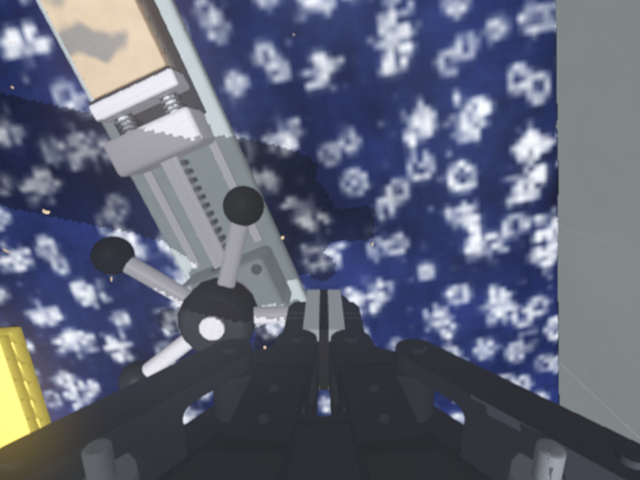

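```bash
python3 - <<'E'
from h import *
c=wcam(); print(wheel_wrist(c,[(243,206),(112,256)],(210,328)))
a=c["frame"][50:190,70:245,::-1]; cv2.imwrite("pics/w9c.png",cv2.resize(a,(750,600),interpolation=cv2.INTER_CUBIC))
t=camera("top"); cv2.imwrite("pics/t9.png",cv2.resize(t["frame"][195:265,225:335,::-1],(770,490),interpolation=cv2.INTER_CUBIC))
E
```

```text
(array([ 0.54457959, -0.08037592]), [(np.float64(63.9), np.float64(68.0)), (np.float64(136.7), np.float64(67.2))])
```

View pics/w9c.png

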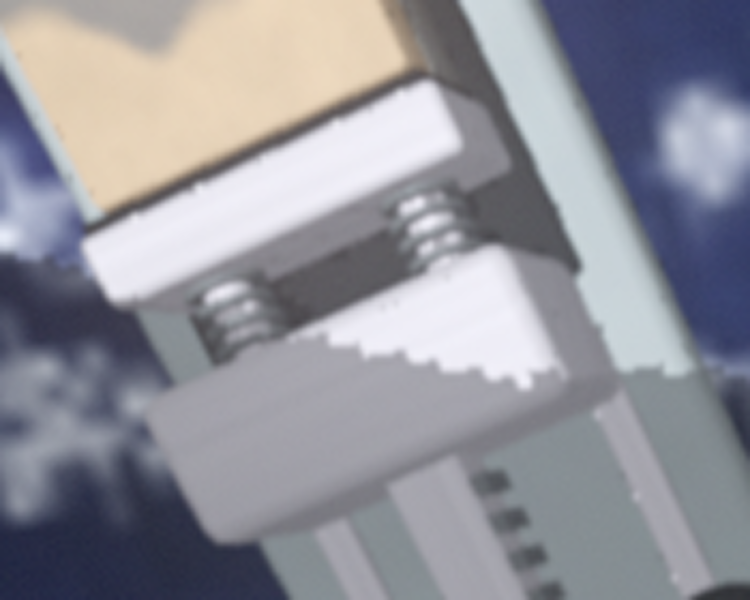

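View pics/t9.png

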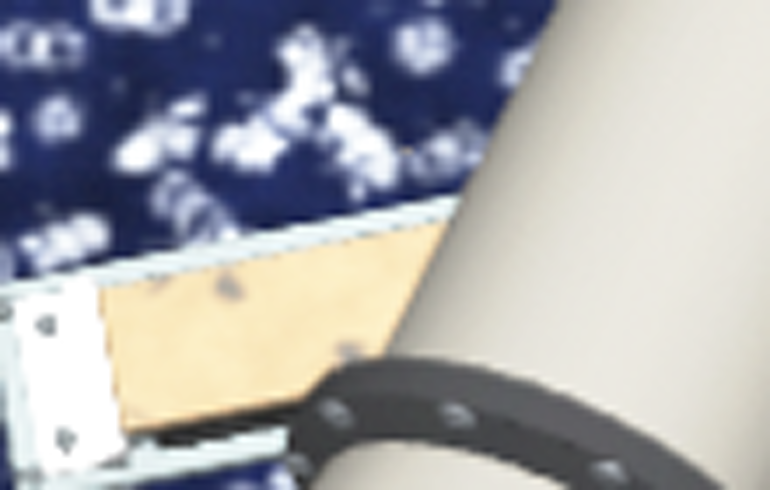

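```bash
python3 - <<'E'
from h import *
c=wcam(); yh=np.array([np.cos(YH),np.sin(YH)]); s=750/175
hy=lambda uv,z:1000*(ray(c,(uv[0]/s+70,uv[1]/s+50),z)[0][:2]-np.array([.5028,.1147]))@yh
p=[hy(u,.036) for u in((425,80),(85,240))]; j=[hy(u,.044) for u in((515,250),(150,405))]
print("pad",p,"jaw",j,"gap",np.mean(p)-np.mean(j))
E
```

```text
pad [np.float64(-59.908329255174515), np.float64(-59.81790721351119)] jaw [np.float64(-85.52916532016376), np.float64(-84.14637516293688)] gap 24.974652007207467
```

```bash
python3 - <<'E'
from h import *
ph=np.deg2rad(-7.7); e=np.deg2rad(-21)
f0=push(ph,e,step=3.4,rate=.05,lag0=.026); hold(.3); print("rest",-tang(e,get_ft_force()-f0),get_tcp_pos(),pose(e)[0])
clear(e); hold(.3); print(get_time(),get_tcp_pos())
c=wcam(); np.save("w10T.npy",c["cam_to_world"]); cv2.imwrite("pics/w10.png",c["frame"][:,:,::-1])
a=c["frame"][40:200,40:240,::-1]; cv2.imwrite("pics/w10c.png",cv2.resize(a,(750,600),interpolation=cv2.INTER_CUBIC))
E
```

```text
down [ 0.6126 -0.0634  0.0576] [-0.2  0.5 -0.3]
-7.7 Ft 4.0 [ 0.6113 -0.0709  0.0568]
-11.0 Ft 6.9 [ 0.612  -0.0719  0.0568]
-14.4 Ft 8.5 [ 0.6125 -0.0743  0.0568]
-17.7 Ft 10.0 [ 0.613  -0.0774  0.0568]
-21.0 Ft 10.4 [ 0.6132 -0.0806  0.0568]
rest 9.259914552273923 [ 0.61327072 -0.08063056  0.05686226] [ 0.61019506 -0.08731474  0.056     ]
37.675 [ 0.61371336 -0.07606902  0.12881367]
```

View pics/w10.png

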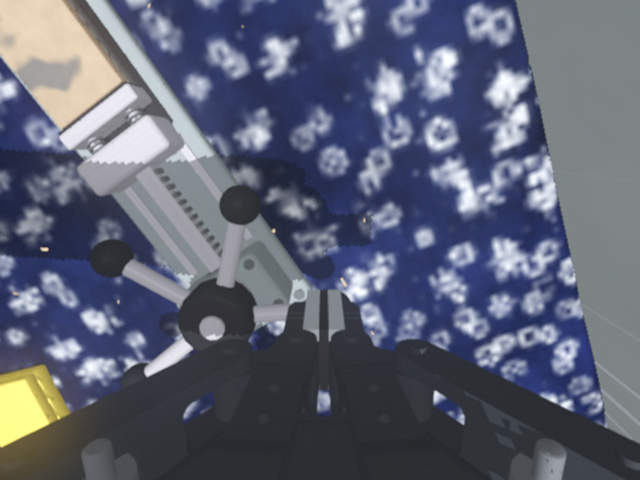

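View pics/w10c.png

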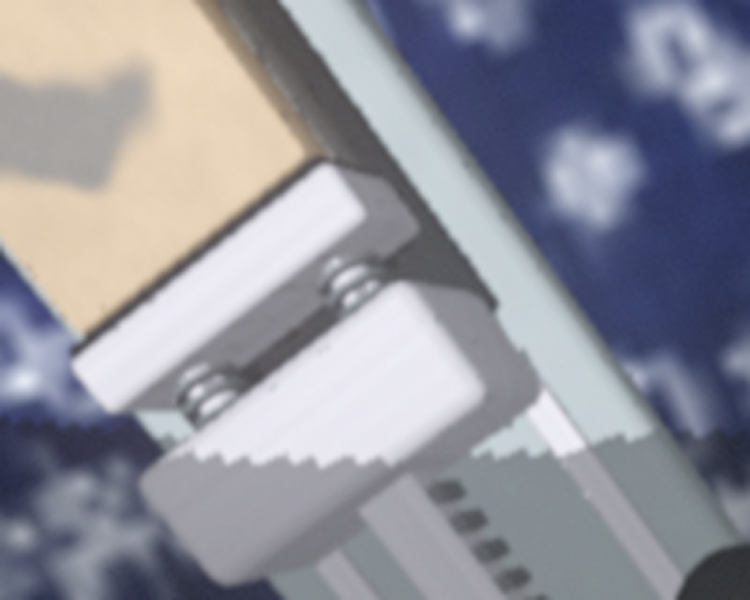

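```bash
python3 - <<'E'
from h import *
c=wcam(); print(wheel_wrist(c,[(240,205),(111,258)],(211,329)))
yh=np.array([np.cos(YH),np.sin(YH)]); s=3.75
hy=lambda uv,z:1000*(ray(c,(uv[0]/s+40,uv[1]/s+40),z)[0][:2]-np.array([.5028,.1147]))@yh
p=[hy(u,.036) for u in((325,165),(75,355))]; j=[hy(u,.044) for u in((405,283),(145,485))]
print("pad",p,"jaw",j,"gap",np.mean(p)-np.mean(j))
E
```

```text
(array([ 0.54472348, -0.08107354]), [(np.float64(54.8), np.float64(68.7)), (np.float64(126.5), np.float64(68.1))])
pad [np.float64(-60.27736920010033), np.float64(-59.38619639402859)] jaw [np.float64(-83.01110780844877), np.float64(-83.33310034187781)] gap 23.340321278098827
```

```bash
python3 - <<'E'
from h import *
p=get_tcp_pos(); line_to([p[0],p[1],.25],rate=.2)
goto([.62,.20,.27],down(np.deg2rad(-76))); hold(.5); print(get_time(),get_tcp_pos(),get_ft_force())
t=camera("top"); print(wheel_top(t)); cv2.imwrite("pics/t11.png",t["frame"][:,:,::-1])
w=wcam(); cv2.imwrite("pics/w11.png",w["frame"][:,:,::-1])
E
```

```text
40.1 [0.62005114 0.19975366 0.27001924] [ 0.04989703  0.84907588 -0.47360688]
(np.float64(0.19443063557409435), array([ 0.54568699, -0.08514666]), 5, np.float64(0.0015463500153035936))
```

View pics/t11.png

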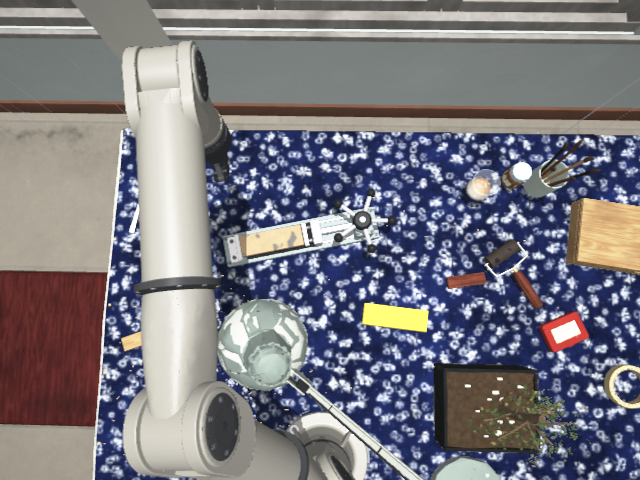

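View pics/w11.png

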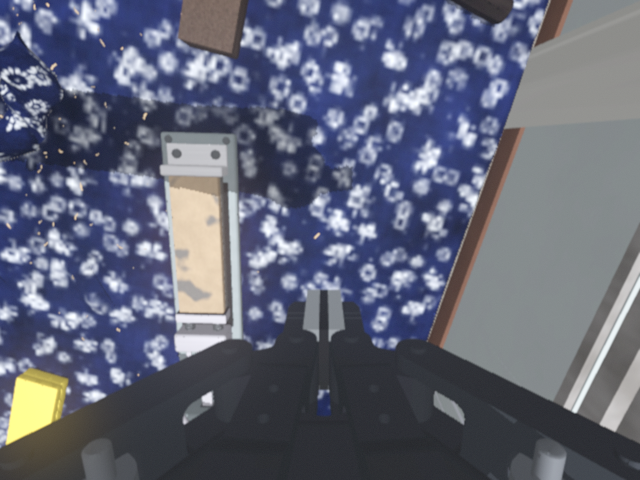

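```bash
python3 - <<'E'
from h import *
finish_job(); print(get_time())
E
```

```text
the job is handed in; nothing more can be done
the job is handed in; nothing more can be done
```

I laid the tan whetstone flat and lengthways on the rubber bed, let go of it, and tightened the star wheel until the stone was against the end stop. I handed the job in at about 40 s; the hand-in gave no verdict.

**Clamping:** I turned the wheel with three successive spokes, plus one short extra push on the last spoke, from about 1.04 to 3.96 rad. From the wheel angle the springs are compressed about 4.2 mm, so the clamping force is about 21 N, by estimate good to a few newtons. The gap between pad and jaw in the wrist pictures gave 4.1 to 4.4 mm.

**Push on the ball:** It read about 10 N at the end against about 6 N running free. That is below the 11.6 N and 7.4 N you gave, but the rise is about what you would expect. The force zero drifted by about 1 N, so I relied on the wheel angle and the pad gap.

**Other checks:**
- The last pictures show the stone centred on the bed, flat and touching the stop. I judged this by eye and did not measure it again after clamping.
- The glass and offcut look unmoved in the top view, and the arm never went near them. The arm hid the sanding block from that camera, but it shows at the edge of the last wrist picture.
- The robot finished clear of everything.

**Disagreement:** The top and wrist cameras differed by about 5 mm in the world y direction. I used the wrist camera, and the placing and the spoke contacts agreed with it.

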